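# Fit a spring-pin roller into its bench stand

## Task

Take the black roller out of its wooden rack and fit it in the roller stand: press its sprung brass pin in against the tall cheek, slide the roller down between the cheeks with the spring held compressed, then ease it back so that its plain steel pin goes fully home in the hooded cup. Go gently: never force the stand once the spring is fully in, never let the spring snap the roller across, and leave the things standing around alone. Let go of the roller and leave it sitting level in both cups.

Things in the scene. Friction and masses are not known exactly. Their poses are not given: they have to be found in the camera images.
- roller: Loose black rubber roller, about 160 g, 34 mm diameter and 70 mm long (the part to grip), lying level. Origin in its middle, on the axis; y runs along the axis. Steel 8 mm pin fixed at the -y end (tip at y = -58 mm), sprung brass 8 mm pin at the +y end with a red collar (tip at y = +62 mm when free). Collars, 16 mm diameter, reach to y = -38 and +38 mm.
- fixed_tip (a point): Round end of the roller's plain steel pin, on the roller axis; axes as the roller's.
- sprung_tip (a point): Round end of the roller's sprung brass pin, on the roller axis; axes as the roller's. 120 mm from fixed_tip when free. The pin can be pushed in by 14 mm at most: about 2.5 N to start and 0.45 N more per mm (9 N when fully in), then it is solid. Both pins are polished and slippery.
- rack: Wooden rack, 64 x 96 mm, fixed to the bench. The roller lies in it on two V-shaped rests (8 mm thick, 27 mm either side of the middle, 40 mm high), its axis 45 mm above the bench along the rack's y, within 3 mm of the middle, sprung pin towards +y. Between the rests nothing is higher than 12 mm. Origin at the bench, middle of the foot.
- stand: Roller stand, grey foot 70 x 200 x 10 mm fixed to the bench; origin at the bench, middle of the foot; y runs from the low cheek to the tall cheek (red top). Both cheeks stand on one aluminium carriage, clamped on the foot up to 10 mm either way along y; this shift is not measured: see it or feel for it. Heights: cup floors z = 54 mm, seated roller axis z = 58 (x = 0).
- jar_tall: Bystander: lidded jar, 54 mm diameter, 62 mm high; origin under its middle.
- loupe: Bystander: black eye loupe, 34 mm diameter, 30 mm high; origin under its middle.
- mortar_small: Bystander: small brown mortar, 60 mm wide, 30 mm high; origin under its middle.
- bench_block: Bystander: black bench block, 44 x 66 x 22 mm; origin under its middle.
- enamel_jar_1: Bystander: small lidded jar, 42 mm diameter, 58 mm high; origin under its middle.
- foot_low (a point): Middle of the foot's top by its low-cheek end, stand y = -95 mm, z = 10; axes as the stand's. Low cheek's brass cup, stand y in mm before adding the shift: end wall -58, floor -58 to -41, 14 mm wide; hood over -58 to -49, opening up to z = 63.5, top at z = 69.5. Ahead of the hood the cup is open upward and flared: the steel pin drops in only with the roller's middle over +9 (sprung pin 12 mm in).
- foot_tall (a point): Middle of the foot's top by its tall-cheek end, stand y = +95 mm, z = 10; axes as the stand's. Tall cheek: flat inner face at +59 mm (stand y before adding the shift), 36 mm wide, top at z = 104 mm; the brass cup on it, +51 to +59, is a 14 mm slot open upward, flared to 28 mm at z = 67. Seated roller: middle at y = shift, steel pin on the end wall, sprung pin 3 mm in on this face.
Not all that is in view belongs to the job. Of the things that look like the stand, the larger one is meant.

How it is judged:
By the outcome, as a careful person would: the job done as asked, in the order asked, and still so for the second after the job is handed in, with the robot touching nothing.
It also fails if it takes over 58 s, if anything falls off the work surface, if the arm or the gripper's body presses on something with over 40 N, if the wrist force passes 120 N, or if a joint passes its speed limit or range.

## Robot

A 7-joint arm with a two-finger parallel gripper is mounted at the origin on a cart in front of the work surface, level with it; the furniture and walls round the work are solid. World frame = base frame: x ahead of the robot, y to its left, z up, the work surface at z = 0. Lengths are in m, angles in degrees, forces in N, time in s.
With the tool pointing down it reaches from about 0.4 to 0.875 m from the base axis. Payload 19.3 kg.
Tool frame: the origin (TCP) lies at the centre of the arm's flange, where the gripper is bolted on; the fingertips stand 173 mm ahead of it and the grasp point (between the pads) lies 155 mm ahead of it; z points along the fingers, y is the direction in which the jaws open and shut (so a half turn about z gives the same grasp; the last joint's range is limited). The gripper opens to 85 mm and grips with 20 to 120 N. Pads are 22 mm wide; open, the fingers measure 114 mm over their backs; the gripper's body (76 mm by 85 mm) begins 54 mm behind the grasp point. The pads swing forward as they close: fully open they stand 13 mm farther back than shut.
Start: joints at [61.925, 29.874, -2.08, 91.645, 1.215, 58.505, -6.463], TCP at [0.255, -0.571, 0.405] pointing down, gripper open.
Joint ranges: [-166.77, 166.77], [-17.47, 122.26], [-85.68, 81.53], [9.62, 139.38], [-72.42, 252.41], [9.2, 110.78], [-144.41, 144.41]. Speed limits (degrees/s): [108.29, 108.29, 136.94, 136.94, 172.46, 172.46, 172.46].

## Interface

Orientations are given as a 3x3 rotation matrix whose columns are the frame's x, y, z axes.
In Python, from bench import env gives the robot as it stands. The module is installed in compiled form; this text tells all that it offers.
- The arm moves only by the tool arm_command, never from a script. Its argument "rows" is one flat list of numbers, 7 for each row, row after row: the shift along the tool's x, y, z in mm, then the turn, a rotation vector about the tool's x, y, z in degrees, then the opening, from 0 (shut) to 1 (fully open). A call has 1 to 8 rows; each row is the pose to reach, as a shift and turn from the pose measured when the call began, along the tool's axes at that moment; what a row does not reach only later rows make up. A row lasts 1/12 s, in which the tool goes at most 41.7 mm and 7.16 degrees, less where a joint would pass 70% of its speed; a pose out of reach is approached as far as the arm can. A call with a gripper value outside its range is refused whole. The fingers move at their own pace and stop on an object; "newtons" is the grip in N (left out, the last holds). Time passes only in rows, so rows that repeat a pose let the fingers close. It gives the time, the measured TCP pose, the force and the opening at its end, in the units of the state.
- env.get_state(): the state, without advancing time (a new reading comes with each control period).
- env.read_camera(name): name is "scene" or "top"; returns the picture (400x640x3 uint8, blue, green, red); there is no depth.
- env.camera_model(name): a dict with "fx", "fy", "cx", "cy" (pixels), "k1" (the pictures are not rectified: a ray, as slopes to the right and down, at radius r is drawn at 1 + k1 r^2 times it, then the intrinsics apply), "R" (3x3) and "t" (3): a world point X has camera coordinates R X + t. Camera axes: x right, y down, z forward; pixel columns grow to the right and rows downward; lengths in m; the calibration is good to about 2 mm. A picture is of the moment at which its call begins. camera_model takes no time and is no camera call.
- env.job_done(): hands the job in, once; it reports no verdict.
The state is a dict: "t": time; "q": joint angles; "qd": joint speeds; "tau": joint torques, N m; "tool_pos": TCP position; "tool_rot": TCP orientation; "contact_force": force on the tool from outside, world axes, zero at the start; "wrist_torque": the same for the moment, N m; "finger_gap": finger opening in m.
Only numpy, scipy, OpenCV 4.12 (cv2) and the standard library are available. Lean on these libraries where they do the work, as an engineer would, in place of code of your own. Each camera call takes 0.05 s, during which the arm holds its last target.

## Working session

There is one attempt and no reset: what is moved stays moved. The work goes in short steps, Python scripts to look and compute and a tool call to move; the robot and the scene stay as the last step left them, time stands still between calls to the robot, and variables do not carry over. Pictures are saved under pics/ and viewed, and the job is handed in when it is done.

Besides the shell and the picture viewer there is one more tool, called after "Request:" as name(argument=value, ...), one argument or row to a line, values as JSON. arm_command: Moves the arm, as the interface text tells. Its arguments: {"type":"object","properties":{"rows":{"type":"array"},"newtons":{"type":"number"}},"required":["rows"]}

```bash
mkdir -p pics; python3 - <<'E'
from bench import env
import cv2,numpy as np
for n in ("scene","top"):
    im=env.read_camera(n); cv2.imwrite(f"pics/{n}0.png",im); 
    m=env.camera_model(n); print(n,{k:np.round(v,4).tolist() for k,v in m.items()})
s=env.get_state(); print({k:np.round(v,4).tolist() for k,v in s.items()})
E
```

```text
scene {'fx': 477.2721, 'fy': 477.2721, 'cx': 322.4341, 'cy': 202.908, 'k1': -0.1017, 'R': [[-0.8507, -0.5254, 0.0166], [-0.4103, 0.644, -0.6458], [0.3286, -0.5562, -0.7634]], 't': [0.537, 0.1639, 1.283]}
top {'fx': 379.0686, 'fy': 379.0686, 'cx': 315.6741, 'cy': 193.7936, 'k1': -0.0545, 'R': [[0.03, -0.9994, 0.0175], [-0.9802, -0.0329, -0.1952], [0.1956, -0.0113, -0.9806]], 't': [0.1331, 0.5459, 1.062]}
{'t': 0.1, 'q': [61.9235, 29.9051, -2.0824, 91.6696, 1.2127, 58.5065, -6.4611], 'qd': [0.0664, 0.0611, -0.0428, -0.0379, 0.0024, 0.0311, 0.0104], 'tau': [0.0048, -92.8493, 1.9847, -37.0537, 0.0183, 0.0053, -0.0003], 'tool_pos': [0.2547, -0.5706, 0.4042], 'tool_rot': [[0.9132, 0.4076, -0.0005], [0.4076, -0.9132, 0.0009], [-0.0, -0.001, -1.0]], 'contact_force': [-0.7429, -0.6747, 0.1348], 'wrist_torque': [-0.0541, -0.0356, 0.0286], 'finger_gap': 0.0855}
```

View pics/scene0.png

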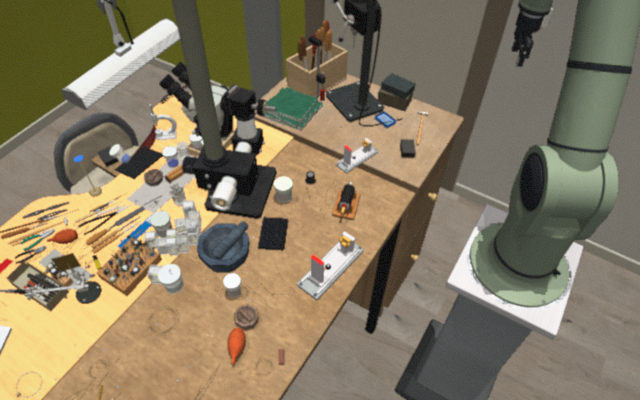

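View pics/top0.png

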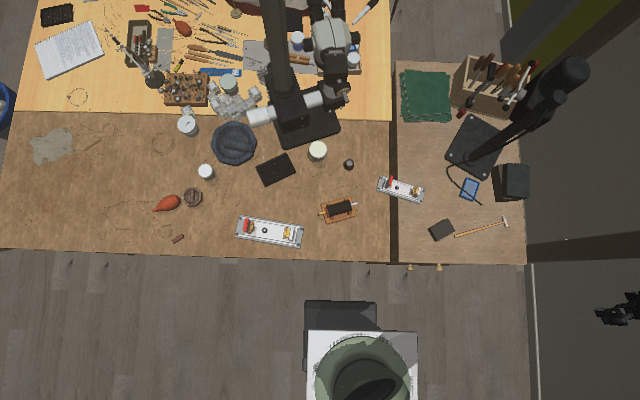

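The scene view shows the large stand at (332,266) and the rack with the roller at (347,201). In the top view they are at (270,231) and (340,209). The decoy stand is at top (400,189). Next I'll enlarge these areas.

```bash
cat > h.py <<'E'
import numpy as np,cv2
from bench import env
def cam(n):
    m=env.camera_model(n); return {k:(np.array(v) if k in'Rt' else v) for k,v in m.items()}
def proj(n,X):
    m=cam(n); X=np.atleast_2d(X); c=X@m['R'].T+m['t']; s=c[:,:2]/c[:,2:]; r2=(s**2).sum(1,keepdims=True); s=s*(1+m['k1']*r2)
    return s*[m['fx'],m['fy']]+[m['cx'],m['cy']]
def ray(n,uv):
    m=cam(n); d=(np.array(uv,float)-[m['cx'],m['cy']])/[m['fx'],m['fy']]; s=d.copy()
    for _ in range(20): s=d/(1+m['k1']*(s@s))
    v=m['R'].T@np.array([s[0],s[1],1]); return -m['R'].T@m['t'], v/np.linalg.norm(v)
def plane(n,uv,z):
    o,v=ray(n,uv); return o+v*(z-o[2])/v[2]
def tri(a,b):
    o1,v1=ray("scene",a);o2,v2=ray("top",b)
    A=np.c_[v1,-v2]; k=np.linalg.lstsq(A,o2-o1,rcond=None)[0]
    p,q=o1+k[0]*v1,o2+k[1]*v2; return (p+q)/2,np.linalg.norm(p-q)
def crop(im,x,y,w,h,f,name):
    c=cv2.resize(im[y:y+h,x:x+w],None,fx=f,fy=f,interpolation=cv2.INTER_CUBIC); cv2.imwrite("pics/"+name,c)
E
python3 - <<'E'
from h import *
s=cv2.imread("pics/scene0.png");t=cv2.imread("pics/top0.png")
crop(s,290,170,90,130,5 and 4.6,"sc1.png") 
crop(t,230,185,140,65,5.7,"tc1.png")
E
```

```text
(no output)
```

View pics/sc1.png

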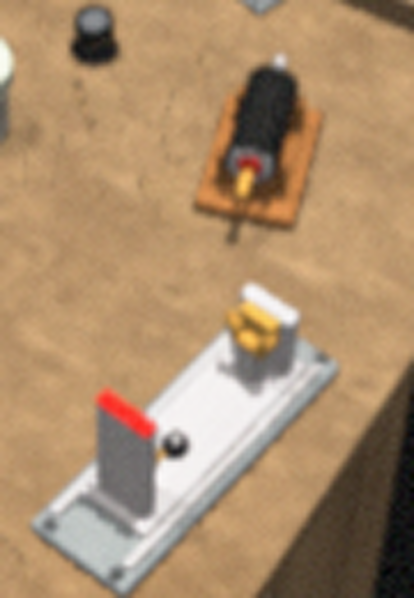

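View pics/tc1.png

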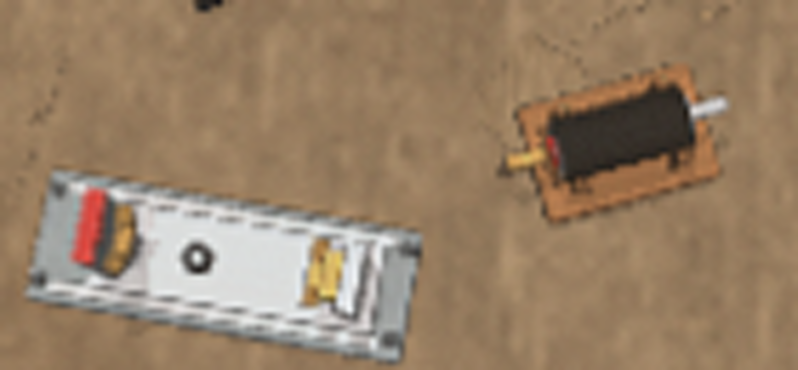

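Top crop: foot corners at about (55,172), (420,232), (402,360) and (27,296), red top at (90,225), brass tip at (508,161), steel tip at (726,103). Scene crop: foot corners at (35,523), (123,592) and (338,368), brass tip at (241,197), steel tip at (281,57).

```bash
python3 - <<'E'
from h import *
np.set_printoptions(precision=4,suppress=True)
T=lambda c:(np.array(c)+.5)/5.7-.5+[230,185]
S=lambda c:(np.array(c)+.5)/4.6-.5+[290,170]
cs=np.array([plane("top",T(c),.010) for c in [(55,172),(420,232),(402,360),(27,296)]]); print(cs)
print("center",cs.mean(0),"len",np.linalg.norm(cs[0]-cs[1]),np.linalg.norm(cs[3]-cs[2]),np.linalg.norm(cs[0]-cs[3]),np.linalg.norm(cs[1]-cs[2]))
a=(cs[0]+cs[3]-cs[1]-cs[2])/2; yhat=a/np.linalg.norm(a); print("yhat",yhat,np.degrees(np.arctan2(yhat[1],yhat[0])))
for c in [(35,523),(123,592),(338,368)]: print("scene",plane("scene",S(c),.010))
print("brass tri",tri(S((241,197)),T((506,161)))); print("steel tri",tri(S((281,57)),T((726,103))))
for z in (.045,):
  b=plane("top",T((506,161)),z);s=plane("top",T((726,103)),z);print("top",b,s,np.linalg.norm(b-s))
  b=plane("scene",S((241,197)),z);s=plane("scene",S((281,57)),z);print("scene",b,s,np.linalg.norm(b-s))
# red mask on full images
for n in("top","scene"):
  im=cv2.imread(f"pics/{n}0.png"); 
  ctr=cs.mean(0); u=proj(n,ctr)[0]; f=8; x0,y0=int(u[0])-40,int(u[1])-40
  c=cv2.resize(im[y0:y0+80,x0:x0+80],None,fx=f,fy=f,interpolation=cv2.INTER_CUBIC).astype(int)
  m=((c[...,2]>c[...,1]+70)&(c[...,2]>c[...,0]+70)).astype(np.uint8)
  k=max(cv2.findContours(m,0,1)[0],key=cv2.contourArea); box=cv2.boxPoints(cv2.minAreaRect(k))
  P=np.array([plane(n,(b+.5)/f-.5+[x0,y0],.104) for b in box]); print(n,"red",P); 
  d=(P-ctr); print(" along y",d[:,:2]@yhat[:2]," x",d[:,:2]@np.array([yhat[1],-yhat[0]]))
E
```

```text
[[0.4777 0.3785 0.01  ]
 [0.4522 0.1842 0.01  ]
 [0.385  0.1912 0.01  ]
 [0.4118 0.3888 0.01  ]]
center [0.4317 0.2857 0.01  ] len 0.19598371024665703 0.19942177028336303 0.06673008202792075 0.06763719731430023
yhat [0.1322 0.9912 0.    ] 82.40298321552754
scene [0.4741 0.378  0.01  ]
scene [0.4095 0.3885 0.01  ]
scene [0.3813 0.1951 0.01  ]
brass tri (array([0.4841, 0.14  , 0.0458]), np.float64(0.004446768896925153))
steel tri (array([0.5188, 0.0275, 0.0472]), np.float64(0.002327948709518117))
top [0.4863 0.1407 0.045 ] [0.5204 0.0275 0.045 ] 0.11816520968273135
scene [0.4821 0.139  0.045 ] [0.5186 0.0254 0.045 ] 0.11934043679042468
top red [[0.4224 0.3503 0.104 ]
 [0.4583 0.3455 0.104 ]
 [0.4564 0.3343 0.104 ]
 [0.4205 0.3391 0.104 ]]
 along y [0.0628 0.0629 0.0515 0.0515]  x [-0.0178  0.0185  0.0181 -0.0181]
scene red [[0.4579 0.3455 0.104 ]
 [0.4583 0.3313 0.104 ]
 [0.4189 0.3372 0.104 ]
 [0.4188 0.3512 0.104 ]]
 along y [0.0628 0.0488 0.0494 0.0632]  x [ 0.0181  0.0203 -0.0194 -0.0214]
```

```bash
cat >> h.py <<'E'
def goto(pos,ang,s=None):
    """shift mm, rotvec deg in tool axes to reach TCP pos, tool x at ang deg, pointing down"""
    from scipy.spatial.transform import Rotation as Ro
    s=s or env.get_state(); R=np.array(s['tool_rot']);a=np.radians(ang)
    x=np.array([np.cos(a),np.sin(a),0]);z=np.array([0,0,-1.]);G=np.c_[x,np.cross(z,x),z]
    return np.round(R.T@(np.array(pos)-s['tool_pos'])*1e3,1).tolist(),np.round(np.degrees(Ro.from_matrix(R.T@G).as_rotvec()),2).tolist()
E
python3 - <<'E'
from h import *
np.set_printoptions(precision=4,suppress=True)
for n in("top","scene"):
  im=cv2.imread(f"pics/{n}0.png"); u=proj(n,[.502,.081,.045])[0]; f=8; x0,y0=int(u[0])-25,int(u[1])-25
  c=cv2.resize(im[y0:y0+50,x0:x0+50],None,fx=f,fy=f,interpolation=cv2.INTER_CUBIC).astype(int)
  m=(c.max(2)<75).astype(np.uint8); m=cv2.morphologyEx(m,cv2.MORPH_OPEN,np.ones((40,40),np.uint8))
  k=max(cv2.findContours(m,0,1)[0],key=cv2.contourArea); r=cv2.minAreaRect(k); box=cv2.boxPoints(r)
  P=np.array([plane(n,(b+.5)/f-.5+[x0,y0],.045) for b in box]); print(n,P.mean(0),np.linalg.norm(P-np.roll(P,1,0),axis=1))
  e=[(P[i]-P[i-1]) for i in range(4)]; e=sorted(e,key=np.linalg.norm)[-1]; print(np.degrees(np.arctan2(e[1],e[0]))%180)
  hsv=cv2.cvtColor(c.clip(0,255).astype(np.uint8),cv2.COLOR_BGR2HSV)
  v=c.astype(np.uint8).copy(); cv2.drawContours(v,[k],-1,(0,255,0),1); cv2.imwrite(f"pics/m_{n}.png",v)
a=107.2; print(goto([.5025,.0815,.30],a))
for b in ([.55,-.45,0],[.42,-.15,0]): print(proj("top",b))
E
python3 -c "
import cv2,numpy as np
a=[cv2.imread('pics/m_%s.png'%n) for n in('top','scene')];cv2.imwrite('pics/m.png',np.hstack(a))"
```

```text
top [0.5032 0.0801 0.045 ] [0.0348 0.0708 0.035  0.0704]
106.8038945884973
scene [0.504  0.0702 0.045 ] [0.0348 0.0648 0.0359 0.0649]
119.27025753867923
([492.1, -494.4, 104.7], [-0.05, -0.04, -83.14])
[[506.3215 200.6701]]
[[413.0228 239.6319]]
```

View pics/m.png

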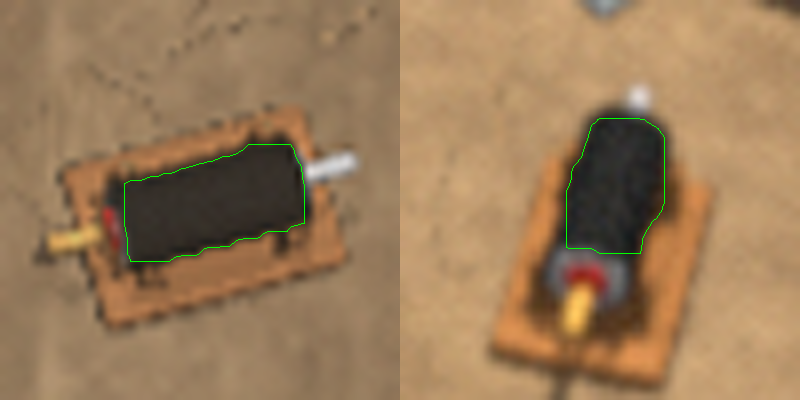

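The masks agree on the roller: middle near (0.503, 0.080), axis angle about 107°, and a size that matches. Now moving above the rack.

Request:
arm_command(
  rows=[35,-35,3,0,0,-5,1,70,-70,6,0,0,-11,1,99,-99,9,0,0,-17,1,128,-128,12,0,0,-23,1,157,-157,15,0,0,-29,1,186,-186,18,0,0,-35,1,215,-215,21,0,0,-41,1,244,-244,24,0,0,-47,1],
)

```text
t: 0.77
tool_pos: [0.3736, -0.2583, 0.3813]
tool_rot: [[0.32, 0.947, -0.001], [0.947, -0.32, 0.001], [0.0, -0.001, -1.0]]
contact_force: [1.2, -0.2, -0.2]
finger_gap: 0.0853
```

```bash
python3 -c "
from h import *
s=env.get_state();print(s['t'],s['q'],s['contact_force'],goto([.5028,.0808,.30],107))"
```

```text
0.7667 [ 42.94204701  17.10111954 -19.09015696 117.1033242    7.53062391
  46.97539319   0.81401153] [ 1.21443356 -0.17944284 -0.20354659] ([362.5, 14.0, 81.4], [-0.03, -0.04, -35.67])
```

Request:
arm_command(
  rows=[40,2,10,0,0,-5,1,80,3,20,0,0,-10,1,120,5,30,0,0,-15,1,160,6,40,0,0,-20,1,200,8,50,0,0,-25,1,240,10,60,0,0,-30,1,280,11,70,0,0,-35.7,1,320,13,80,0,0,-35.7,1],
)

```text
t: 1.43
tool_pos: [0.4884, 0.0427, 0.3007]
tool_rot: [[-0.299, 0.954, -0.001], [0.954, 0.299, 0.001], [0.001, -0.001, -1.0]]
contact_force: [1.4, -0.9, -0.1]
finger_gap: 0.0855
```

```bash
python3 -c "
from h import *
s=env.get_state();print(s['t'],s['q'],s['contact_force'],goto([.5028,.0808,.20],107))"
```

```text
1.4333 [ 10.19781321  28.79986753 -28.87665478 115.8795214   20.96595335
  40.37592881 -14.4655687 ] [ 1.38183725 -0.89245156 -0.083301  ] ([32.0, 25.2, 100.7], [-0.03, -0.05, 0.41])
```

Request:
arm_command(
  rows=[16,13,10,0,0,0.4,1,32,25,20,0,0,0.4,1,32,25,40,0,0,0.4,1,32,25,60,0,0,0.4,1,32,25,75,0,0,0.4,1,32,25,80,0,0,0.4,1,32,25,80,0,0,0.4,1],
)

```text
t: 2.02
tool_pos: [0.5023, 0.0808, 0.2197]
tool_rot: [[-0.293, 0.956, -0.003], [0.956, 0.293, 0.0], [0.001, -0.003, -1.0]]
contact_force: [-0.2, 0.2, 0.3]
finger_gap: 0.0857
```

```bash
python3 -c "
from h import *
s=env.get_state();print(s['t'],s['q'],s['contact_force'],goto([.5028,.0808,.20],107))
crop(env.read_camera('top'),290,170,100,75,8,'t2.png');crop(env.read_camera('scene'),290,130,110,110,5,'s2.png')
"
```

```text
2.0167 [  1.81732517  37.67658569 -23.69781777 115.58204766  27.24385455
  32.27539558 -23.88082189] [-0.21937121  0.24069666  0.27828837] ([-0.1, 0.6, 19.7], [-0.16, -0.07, 0.02])
```

View pics/t2.png

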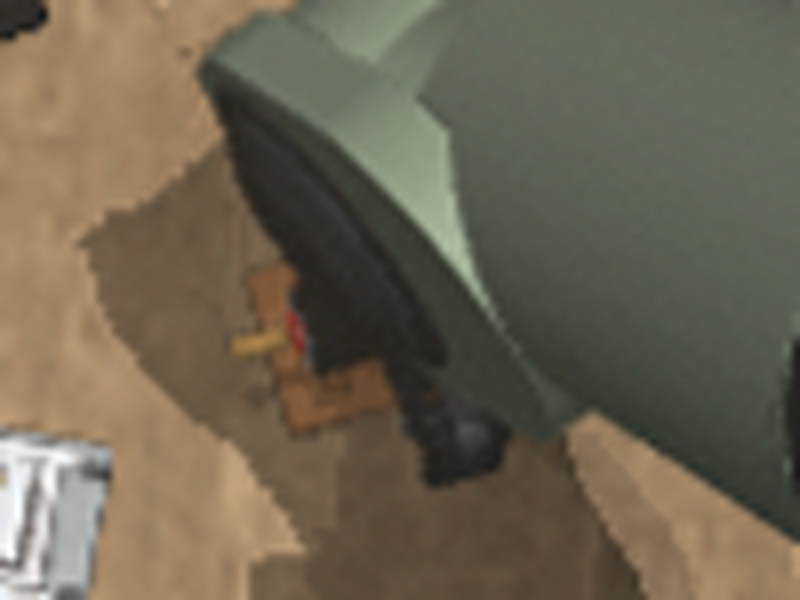

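View pics/s2.png

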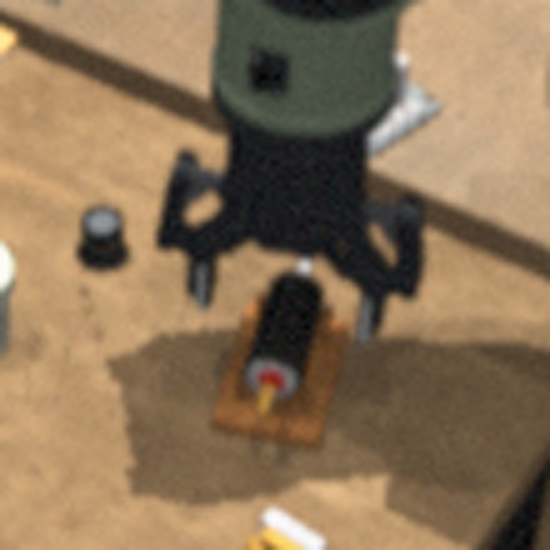

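The scene view shows both fingers straddling the roller body, at about (200,290) and (370,320) in the crop, with the roller centred between them. Now descending and closing.

Request:
arm_command(
  rows=[0,0,10,0,0,0,1,0,0.6,20,0,0,0,1,0,0.6,21,0,0,0,0.7,0,0.6,21,0,0,0,0.5,0,0.6,21,0,0,0,0.42,0,0.6,21,0,0,0,0.38,0,0.6,21,0,0,0,0.36,0,0.6,21,0,0,0,0.34],
  newtons=50,
)

```text
t: 2.78
tool_pos: [0.5022, 0.0807, 0.2005]
tool_rot: [[-0.292, 0.956, -0.003], [0.956, 0.292, -0.001], [0.0, -0.003, -1.0]]
contact_force: [-11.8, -2.1, 13.5]
finger_gap: 0.0325
```

Request:
arm_command(
  rows=[0,0,0,0,0,0,0.3,0,0,0,0,0,0,0.2,0,0,0,0,0,0,0.1,0,0,0,0,0,0,0,0,0,0,0,0,0,0,0,0,0,0,0,0,0],
)

```text
t: 3.28
tool_pos: [0.5022, 0.0807, 0.2007]
tool_rot: [[-0.292, 0.956, -0.003], [0.956, 0.292, -0.001], [0.0, -0.003, -1.0]]
contact_force: [-3.1, -0.3, 7.7]
finger_gap: 0.0328
```

```bash
python3 -c "
from h import *
s=env.get_state();print(s['t'],s['q'],s['contact_force'],s['wrist_torque'],s['finger_gap'],goto([.5028,.0808,.30],107))
crop(env.read_camera('scene'),290,130,110,110,5,'s3.png')
"
```

```text
3.2833 [  0.70469139  39.52566931 -22.2458873  115.8899685   28.7168525
  30.09097756 -25.20951165] [-3.11311028 -0.27665     7.70538826] [-0.03554767  0.70591816  0.0495961 ] 0.03280503598980911 ([-0.1, 0.3, -99.3], [-0.19, -0.0, 0.01])
```

View pics/s3.png

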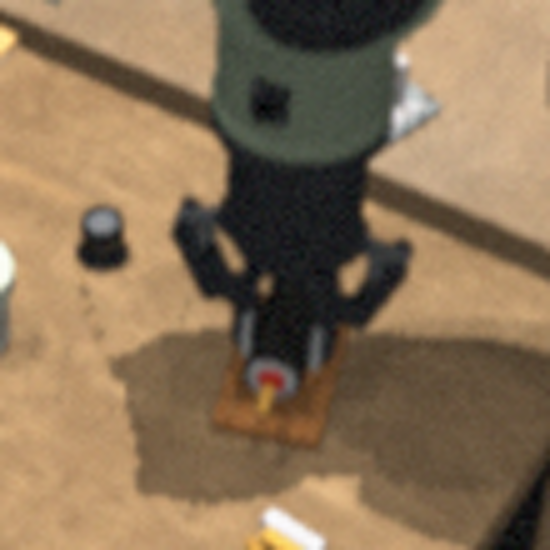

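Gripped at a gap of 32.8 mm. In the crop the pads sit on the body at (245,335) and (315,345). Lifting straight up.

Request:
arm_command(
  rows=[0,0,-4,0,0,0,0,0,0,-12,0,0,0,0,0,0,-24,0,0,0,0,0,0,-40,0,0,0,0,0,0,-60,0,0,0,0,0,0,-80,0,0,0,0,0,0,-92,0,0,0,0,0,0,-100,0,0,0,0],
  newtons=70,
)

```text
t: 4.0
tool_pos: [0.5027, 0.0808, 0.3032]
tool_rot: [[-0.292, 0.956, -0.001], [0.956, 0.292, -0.001], [-0.0, -0.001, -1.0]]
contact_force: [0.1, -0.4, -1.2]
finger_gap: 0.032
```

```bash
python3 -c "
from h import *
s=env.get_state();print(s['t'],s['q'],s['contact_force'],s['wrist_torque'],s['finger_gap'],s['tool_pos'])
crop(env.read_camera('scene'),290,100,120,120,5,'s4.png');crop(env.read_camera('top'),290,170,100,75,8,'t4.png')
y=np.array([.1322,.9912,0]);
print(goto(np.array([.431,.2857,.26])-.010*y,82.4))
"
```

```text
4.0 [  5.92153188  29.99744349 -28.84829155 113.09328752  21.10589992
  42.11563331 -18.58086589] [ 0.13877438 -0.44912996 -1.16865138] [-0.0129567   0.01606301 -0.03485526] 0.03195297847882377 [0.50270503 0.08077466 0.30316994]
([207.9, -12.9, 42.3], [-0.05, 0.04, 24.59])
```

View pics/s4.png

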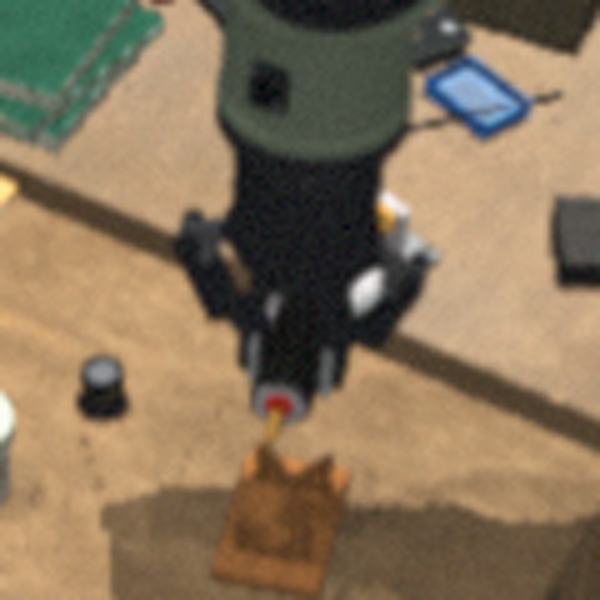

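View pics/t4.png

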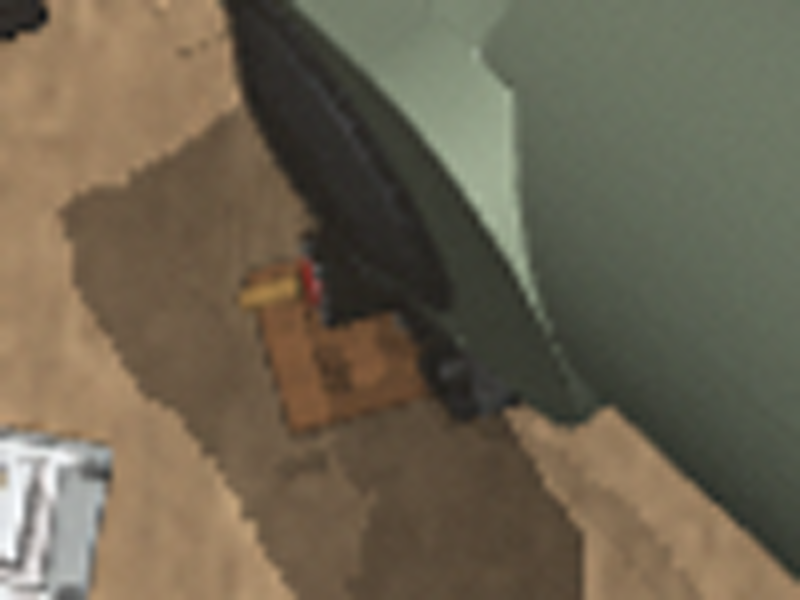

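The roller is lifted clear. The brass tip is at (267,447) in the scene crop and (241,299) in the top crop. Triangulating it.

```bash
python3 - <<'E'
from h import *
S=(np.array([267,447])+.5)/5-.5+[290,100]; T=(np.array([241,299])+.5)/8-.5+[290,170]
p,e=tri(S,T); s=env.get_state(); R=np.array(s['tool_rot']); print(p,e,R.T@(p-s['tool_pos']))
z=.3032-.1557
for n,u in(("scene",S),("top",T)): q=plane(n,u,z); print(n,q,R.T@(q-s['tool_pos']))
E
```

```text
[0.4864474  0.138963   0.14091241] 0.0036539165313690977 [0.06050567 0.00157803 0.16142912]
scene [0.48192163 0.1439322  0.1475    ] [ 0.06657764 -0.00130484  0.15484186]
top [0.48713522 0.13965065 0.1475    ] [0.06095959 0.00243021 0.15484049]
```

```bash
python3 - <<'E'
from h import *
y=np.array([.1322,.9912,0])
print(goto(np.array([.431,.2857,.30])-.018*y,82.4))
E
```

```text
([200.6, -16.2, 2.3], [-0.05, 0.04, 24.59])
```

Request:
arm_command(
  rows=[15,-1,0,0,0,2,0,40,-3,0,0,0,6,0,70,-6,0,0,0,10,0,100,-8,1,0,0,14,0,130,-11,1,0,0,18,0,160,-13,2,0,0,22,0,185,-15,2,0,0,24.6,0,200,-16,2,0,0,24.6,0],
)

```text
t: 4.77
tool_pos: [0.4274, 0.27, 0.2997]
tool_rot: [[0.133, 0.991, -0.002], [0.991, -0.133, -0.0], [-0.001, -0.002, -1.0]]
contact_force: [-0.2, 1.3, -1.9]
finger_gap: 0.0322
```

```bash
python3 - <<'E'
from h import *
y=np.array([.1322,.9912,0])
print(goto(np.array([.431,.2857,.262])-.018*y,82.4),env.get_state()['q'])
crop(env.read_camera('scene'),270,180,120,120,5,'s5.png');crop(env.read_camera('top'),220,190,100,75,8,'t5.png')
E
```

```text
([-1.9, 1.6, 37.7], [-0.1, 0.03, -0.04]) [-21.43753295  29.17257451 -23.14094343 113.94579217  17.15290801
  40.25643122 -62.81190895]
```

View pics/s5.png

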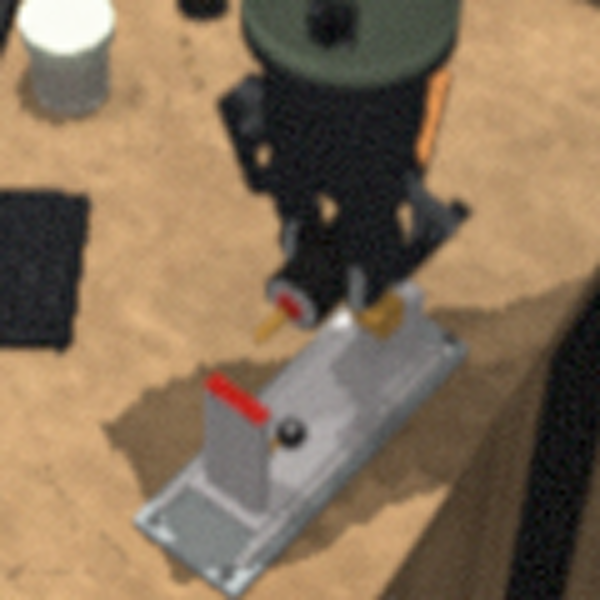

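View pics/t5.png

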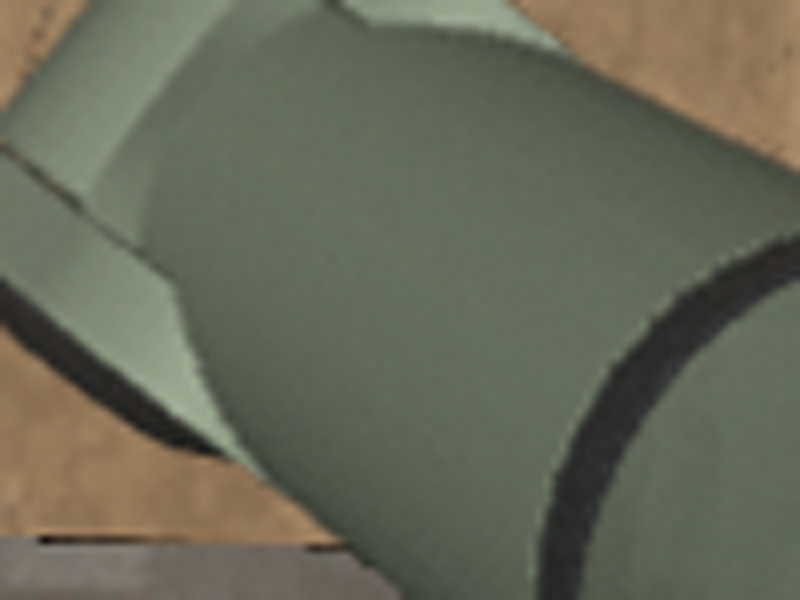

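In the scene crop the brass tip is at (258,338), the red collar at (289,306) and the tall cheek's red top at (238,400). The arm blocks the top view. Checking against projections.

```bash
python3 - <<'E'
from h import *
s=env.get_state(); R=np.array(s['tool_rot']); t=np.array(s['tool_pos'])
def c(P): return ((proj("scene",P)+.5-[270,180])*5-.5).round(0).tolist()
for pitch in(0,4,8):
  a=np.radians(pitch); ax=np.array([np.cos(a),0,np.sin(a)])
  print(pitch,[c(t+R@(np.array([0,0,.1557])+ax*k)) for k in(.035,.038,.062)])
y=np.array([.1322,.9912,0]);x=np.array([.9912,-.1322,0]);C=np.array([.4317,.2857,0])
for sh in(-.010,-.007,-.004): print(sh,[c(C+y*(.059+sh)+x*k+[0,0,.104]) for k in(-.018,.018)])
print("foot",[c(C+y*a+x*b+[0,0,.01]) for a,b in((.1,-.035),(.1,.035),(-.1,-.035))])
E
```

```text
0 [[[289.0, 304.0]], [[285.0, 308.0]], [[254.0, 339.0]]]
4 [[[289.0, 306.0]], [[285.0, 311.0]], [[254.0, 344.0]]]
8 [[[289.0, 309.0]], [[286.0, 313.0]], [[254.0, 349.0]]]
-0.01 [[[273.0, 408.0]], [[216.0, 368.0]]]
-0.007 [[[269.0, 412.0]], [[212.0, 372.0]]]
-0.004 [[[265.0, 416.0]], [[208.0, 376.0]]]
foot [[[231.0, 594.0]], [[127.0, 517.0]], [[467.0, 343.0]]]
```

The axis is level and the position agrees to about 2 mm, with the carriage shift near -8 mm. Descending to axis z ≈ 90 mm, just short of the tall face.

Request:
arm_command(
  rows=[-1,1,5,0,0,0,0,-2,1.6,14,0,0,0,0,-2,1.6,26,0,0,0,0,-2,1.6,38,0,0,0,0,-2,1.6,48,0,0,0,0,-2,1.6,53,0,0,0,0,-2,1.6,54,0,0,0,0,-2,1.6,54,0,0,0,0],
)

```text
t: 5.53
tool_pos: [0.4289, 0.2674, 0.2454]
tool_rot: [[0.129, 0.992, -0.002], [0.992, -0.129, -0.0], [-0.001, -0.002, -1.0]]
contact_force: [0.1, 0.4, -1.4]
finger_gap: 0.0321
```

```bash
cat >> h.py <<'E'
YS=np.array([.1322,.9912,0]);XS=np.array([.9912,-.1322,0]);CS=np.array([.4317,.2857,0])
def rep():
    s=env.get_state(); d=(np.array(s['tool_pos'])-CS)*1e3; f=np.array(s['contact_force'])
    print("t%.2f stand x%.2f y%.2f axis z%.2f | F x%.2f y%.2f z%.2f"%(s['t'],d@XS,d@YS,d[2]-155.7,f@XS,f@YS,f[2]),"torque",np.round(s['wrist_torque'],2),"gap",round(s['finger_gap']*1e3,1))
    R=np.array(s['tool_rot']); print("tilt(x,y axes z comp)",np.round(np.degrees(R[2,:2]),2),"yaw",round(float(np.degrees(np.arctan2(R[1,0],R[0,0]))),2),"dz tool axes -> XS,YS:",np.round(R.T@XS,3),np.round(R.T@YS,3))
E
python3 - <<'E'
from h import *
rep()
crop(env.read_camera('scene'),270,180,120,120,5,'s6.png')
E
```

```text
t5.53 stand x-0.40 y-18.48 axis z89.71 | F x0.03 y0.40 z-1.44 torque [ 0.03 -0.02 -0.04] gap 32.1
tilt(x,y axes z comp) [-0.04 -0.13] yaw 82.61 dz tool axes -> XS,YS: [-0.004  1.    -0.002] [ 1.     0.004 -0.001]
```

View pics/s6.png

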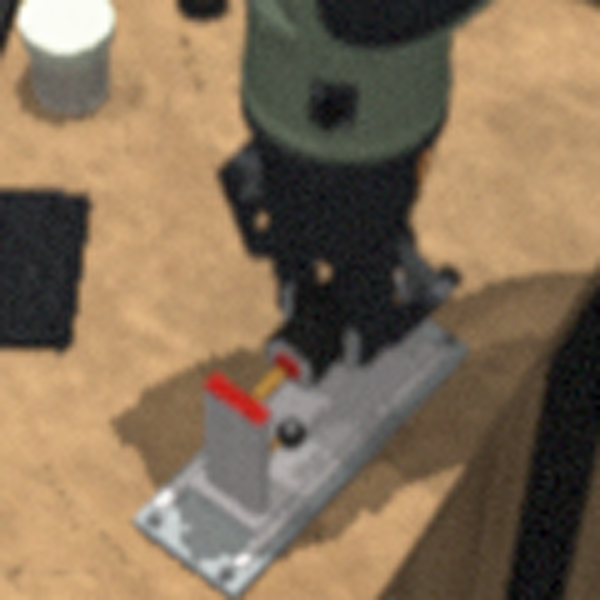

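The pin points at the middle of the tall cheek's inner face, near (255,385), with no contact yet. Feeling forward in half-millimetre rows.

Request:
arm_command(
  rows=[0.5,0.4,0,0,0,0,0,1,0.4,0,0,0,0,0,1.5,0.4,0,0,0,0,0,2,0.4,0,0,0,0,0,2.5,0.4,0,0,0,0,0,3,0.4,0,0,0,0,0,3.5,0.4,0,0,0,0,0,4,0.4,0,0,0,0,0],
)

```text
t: 6.25
tool_pos: [0.4298, 0.2716, 0.2459]
tool_rot: [[0.128, 0.992, -0.002], [0.992, -0.128, -0.0], [-0.0, -0.002, -1.0]]
contact_force: [-0.1, 0.5, -1.3]
finger_gap: 0.032
```

```bash
python3 -c "
from h import *
rep()"
```

```text
t6.25 stand x0.03 y-14.24 axis z90.15 | F x-0.21 y0.48 z-1.30 torque [-0.03  0.01 -0.05] gap 32.0
tilt(x,y axes z comp) [-0.01 -0.1 ] yaw 82.62 dz tool axes -> XS,YS: [-0.004  1.    -0.002] [ 1.     0.004 -0.   ]
```

Request:
arm_command(
  rows=[0.5,0,0,0,0,0,0,1,0,0,0,0,0,0,1.5,0,0,0,0,0,0,2,0,0,0,0,0,0,2.5,0,0,0,0,0,0,3,0,0,0,0,0,0],
)

```text
t: 6.75
tool_pos: [0.4302, 0.2746, 0.2458]
tool_rot: [[0.129, 0.992, -0.002], [0.992, -0.129, 0.0], [-0.0, -0.002, -1.0]]
contact_force: [-0.2, -0.1, -2.0]
finger_gap: 0.032
```

```bash
python3 -c "
from h import *
rep()"
```

```text
t6.75 stand x0.03 y-11.20 axis z90.14 | F x-0.17 y-0.13 z-1.96 torque [ 0.01  0.02 -0.01] gap 32.0
tilt(x,y axes z comp) [-0.01 -0.1 ] yaw 82.62 dz tool axes -> XS,YS: [-0.004  1.    -0.002] [ 1.     0.004 -0.   ]
```

Request:
arm_command(
  rows=[0.5,0,0,0,0,0,0,1,0,0,0,0,0,0,1.5,0,0,0,0,0,0,2,0,0,0,0,0,0],
)

```text
t: 7.08
tool_pos: [0.4305, 0.2763, 0.2458]
tool_rot: [[0.129, 0.992, -0.002], [0.992, -0.129, -0.001], [-0.001, -0.002, -1.0]]
contact_force: [-0.2, -2.8, -1.6]
finger_gap: 0.0323
```

```bash
python3 -c "
from h import *
rep()"
```

```text
t7.08 stand x0.01 y-9.45 axis z90.07 | F x0.14 y-2.83 z-1.65 torque [-0.55  0.04 -0.01] gap 32.3
tilt(x,y axes z comp) [-0.06 -0.11] yaw 82.61 dz tool axes -> XS,YS: [-0.004  1.    -0.002] [ 1.     0.004 -0.001]
```

Request:
arm_command(
  rows=[0.5,0,0,0,0,0,0,1,0,0,0,0,0,0,1.5,0,0,0,0,0,0],
)

```text
t: 7.33
tool_pos: [0.4307, 0.2777, 0.2457]
tool_rot: [[0.129, 0.992, -0.002], [0.992, -0.129, -0.001], [-0.001, -0.002, -1.0]]
contact_force: [0.2, -2.9, -2.2]
finger_gap: 0.0323
```

```bash
python3 -c "
from h import *
rep()"
```

```text
t7.33 stand x0.03 y-8.07 axis z90.01 | F x0.62 y-2.85 z-2.16 torque [-0.67  0.04  0.04] gap 32.3
tilt(x,y axes z comp) [-0.07 -0.12] yaw 82.6 dz tool axes -> XS,YS: [-0.003  1.    -0.002] [ 1.     0.003 -0.001]
```

Contact at about y = -10.9. Compressing gradually and logging torque against position.

Request:
arm_command(
  rows=[0.8,0,0,0,0,0,0,1.6,0,0,0,0,0,0,2.4,0,0,0,0,0,0,3.2,0,0,0,0,0,0,3.2,0,0,0,0,0,0],
)

```text
t: 7.75
tool_pos: [0.431, 0.2809, 0.2457]
tool_rot: [[0.129, 0.992, -0.002], [0.992, -0.129, -0.001], [-0.002, -0.002, -1.0]]
contact_force: [-0.4, -4.2, -1.0]
finger_gap: 0.0323
```

```bash
python3 -c "
from h import *
rep()"
```

```text
t7.75 stand x-0.04 y-4.81 axis z89.97 | F x0.15 y-4.19 z-0.98 torque [-0.94  0.11 -0.01] gap 32.3
tilt(x,y axes z comp) [-0.09 -0.13] yaw 82.6 dz tool axes -> XS,YS: [-0.003  1.    -0.002] [ 1.     0.003 -0.002]
```

Request:
arm_command(
  rows=[0.8,0,0,0,0,0,0,1.6,0,0,0,0,0,0,2.4,0,0,0,0,0,0,3.2,0,0,0,0,0,0,3.2,0,0,0,0,0,0],
)

```text
t: 8.17
tool_pos: [0.4314, 0.284, 0.2456]
tool_rot: [[0.129, 0.992, -0.003], [0.992, -0.129, -0.002], [-0.002, -0.002, -1.0]]
contact_force: [-1.1, -6.5, -0.8]
finger_gap: 0.0319
```

```bash
python3 -c "
from h import *
rep()
crop(env.read_camera('scene'),270,180,120,120,5,'s7.png')"
```

```text
t8.17 stand x-0.04 y-1.74 axis z89.91 | F x-0.23 y-6.58 z-0.79 torque [-1.15  0.14 -0.04] gap 31.9
tilt(x,y axes z comp) [-0.12 -0.14] yaw 82.6 dz tool axes -> XS,YS: [-0.003  1.    -0.002] [ 1.     0.003 -0.002]
```

View pics/s7.png

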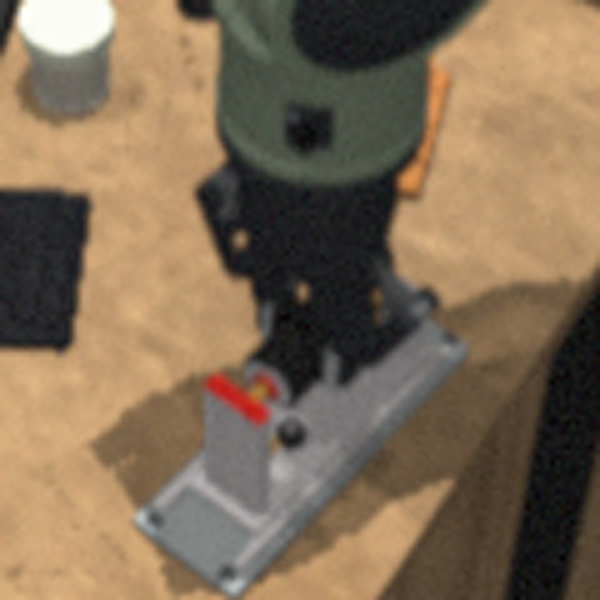

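Request:
arm_command(
  rows=[0.7,0,0,0,0,0,0,1.4,0,0,0,0,0,0,2.1,0,0,0,0,0,0,2.8,0,0,0,0,0,0,3.3,0,0,0,0,0,0,3.3,0,0,0,0,0,0],
)

```text
t: 8.72
tool_pos: [0.4318, 0.2868, 0.2455]
tool_rot: [[0.129, 0.992, -0.003], [0.992, -0.129, -0.003], [-0.003, -0.003, -1.0]]
contact_force: [-1.1, -7.1, -0.8]
finger_gap: 0.0321
```

```bash
python3 -c "
from h import *
rep()"
```

```text
t8.72 stand x-0.02 y1.12 axis z89.78 | F x-0.11 y-7.22 z-0.81 torque [-1.41  0.21 -0.  ] gap 32.1
tilt(x,y axes z comp) [-0.18 -0.15] yaw 82.58 dz tool axes -> XS,YS: [-0.003  1.    -0.003] [ 1.     0.003 -0.003]
```

Request:
arm_command(
  rows=[0.3,0,0,0,0.1,0,0,0.6,0,0,0,0.2,0,0,0.8,0,0,0,0.2,0,0,0.8,0,0,0,0.2,0,0],
)

```text
t: 9.05
tool_pos: [0.4319, 0.2871, 0.2453]
tool_rot: [[0.13, 0.992, -0.003], [0.992, -0.13, -0.0], [-0.001, -0.003, -1.0]]
contact_force: [-1.0, -7.8, -0.9]
finger_gap: 0.0321
```

```bash
cat >> h.py <<'E'
def rep2():
    rep(); s=env.get_state(); g=np.array(s['tool_pos'])+np.array(s['tool_rot'])[:,2]*.1557; d=(g-CS)*1e3
    y=d@YS; print("grasp pt: x%.2f y%.2f z%.2f  -> c=%.2f"%(d@XS,y,d[2],y+10.9))
E
python3 -c "
from h import *
rep2()"
```

```text
t9.05 stand x-0.00 y1.44 axis z89.64 | F x0.04 y-7.90 z-0.91 torque [-1.45  0.17  0.04] gap 32.1
tilt(x,y axes z comp) [-0.04 -0.17] yaw 82.55 dz tool axes -> XS,YS: [-0.003  1.    -0.003] [ 1.     0.003 -0.001]
grasp pt: x-0.47 y1.32 z89.64  -> c=12.22
```

Request:
arm_command(
  rows=[0.4,0.4,0,0,0,0,0,0.7,0.4,1.5,0,0.05,0,0,0.7,0.4,4,0,0.05,0,0,0.7,0.4,7,0,0.05,0,0,0.7,0.4,10,0,0.05,0,0,0.7,0.4,12,0,0.05,0,0,0.7,0.4,13,0,0.05,0,0,0.7,0.4,13,0,0.05,0,0],
)

```text
t: 9.72
tool_pos: [0.4323, 0.2873, 0.232]
tool_rot: [[0.13, 0.992, -0.004], [0.992, -0.13, -0.001], [-0.001, -0.003, -1.0]]
contact_force: [0.1, -6.9, -0.8]
finger_gap: 0.0321
```

```bash
python3 -c "
from h import *
rep2()
crop(env.read_camera('scene'),270,180,120,120,5,'s8.png')"
```

```text
t9.72 stand x0.40 y1.63 axis z76.33 | F x0.99 y-6.85 z-0.75 torque [-1.51  0.18 -0.03] gap 32.1
tilt(x,y axes z comp) [-0.06 -0.2 ] yaw 82.53 dz tool axes -> XS,YS: [-0.002  1.    -0.003] [ 1.     0.002 -0.001]
grasp pt: x-0.13 y1.46 z76.33  -> c=12.36
```

View pics/s8.png

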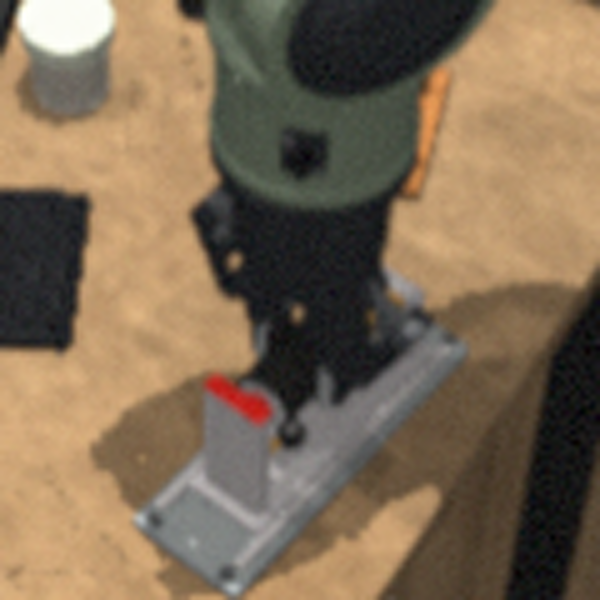

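Request:
arm_command(
  rows=[0.3,0,0.5,0,0.05,0,0,0.6,0,1,0,0.06,0,0,0.6,0,2,0,0.06,0,0,0.6,0,3,0,0.06,0,0,0.6,0,4,0,0.06,0,0,0.6,0,5,0,0.06,0,0,0.6,0,5.5,0,0.06,0,0],
)

```text
t: 10.35
tool_pos: [0.4323, 0.2873, 0.2264]
tool_rot: [[0.13, 0.991, -0.004], [0.991, -0.13, -0.001], [-0.001, -0.004, -1.0]]
contact_force: [-0.8, -7.1, -0.6]
finger_gap: 0.0324
```

```bash
python3 -c "
from h import *
rep2()"
```

```text
t10.35 stand x0.39 y1.70 axis z70.68 | F x0.12 y-7.15 z-0.63 torque [-1.55  0.13 -0.  ] gap 32.4
tilt(x,y axes z comp) [-0.07 -0.22] yaw 82.51 dz tool axes -> XS,YS: [-0.002  1.    -0.004] [ 1.     0.002 -0.001]
grasp pt: x-0.20 y1.49 z70.68  -> c=12.39
```

Request:
arm_command(
  rows=[0.4,0,0.5,0,0.06,0,0,0.7,0,1,0,0.08,0,0,0.7,0,2,0,0.08,0,0,0.7,0,3,0,0.08,0,0,0.7,0,4,0,0.08,0,0,0.7,0,4.5,0,0.08,0,0],
)

```text
t: 10.85
tool_pos: [0.4324, 0.2875, 0.2217]
tool_rot: [[0.131, 0.991, -0.004], [0.991, -0.131, -0.001], [-0.001, -0.004, -1.0]]
contact_force: [-0.9, -7.9, -0.2]
finger_gap: 0.032
```

```bash
python3 -c "
from h import *
rep2()"
```

```text
t10.85 stand x0.41 y1.90 axis z66.00 | F x0.13 y-7.95 z-0.16 torque [-1.46  0.15  0.03] gap 32.0
tilt(x,y axes z comp) [-0.06 -0.23] yaw 82.49 dz tool axes -> XS,YS: [-0.001  1.    -0.004] [ 1.     0.001 -0.001]
grasp pt: x-0.22 y1.73 z66.00  -> c=12.63
```

Request:
arm_command(
  rows=[0.3,0,0.5,0,0.04,0,0,0.5,0,1.2,0,0.06,0,0,0.5,0,2,0,0.06,0,0,0.5,0,3,0,0.06,0,0,0.5,0,4,0,0.06,0,0,0.5,0,4.5,0,0.06,0,0],
)

```text
t: 11.35
tool_pos: [0.4324, 0.2875, 0.217]
tool_rot: [[0.131, 0.991, -0.005], [0.991, -0.131, -0.001], [-0.001, -0.004, -1.0]]
contact_force: [-0.6, -7.6, -0.6]
finger_gap: 0.0318
```

```bash
python3 -c "
from h import *
rep2()"
```

```text
t11.35 stand x0.45 y1.87 axis z61.30 | F x0.43 y-7.62 z-0.58 torque [-1.53  0.13  0.01] gap 31.8
tilt(x,y axes z comp) [-0.07 -0.25] yaw 82.46 dz tool axes -> XS,YS: [-0.001  1.    -0.004] [ 1.     0.001 -0.001]
grasp pt: x-0.23 y1.67 z61.30  -> c=12.57
```

Request:
arm_command(
  rows=[0.3,0,0.5,0,0.03,0,0,0.4,0,1,0,0.05,0,0,0.4,0,1.5,0,0.05,0,0,0.4,0,2,0,0.05,0,0,0.4,0,2.4,0,0.05,0,0,0.4,0,2.6,0,0.05,0,0],
)

```text
t: 11.85
tool_pos: [0.4324, 0.2874, 0.2142]
tool_rot: [[0.132, 0.991, -0.005], [0.991, -0.132, -0.001], [-0.002, -0.005, -1.0]]
contact_force: [-0.5, -8.2, 0.5]
finger_gap: 0.0324
```

```bash
python3 -c "
from h import *
rep2()"
```

```text
t11.85 stand x0.43 y1.76 axis z58.51 | F x0.61 y-8.16 z0.53 torque [-1.49  0.17  0.01] gap 32.4
tilt(x,y axes z comp) [-0.09 -0.28] yaw 82.44 dz tool axes -> XS,YS: [-0.001  1.    -0.005] [ 1.     0.001 -0.002]
grasp pt: x-0.32 y1.51 z58.51  -> c=12.41
```

The roller is down at axis z = 58.5 with no side load. Easing back towards the hooded cup.

Request:
arm_command(
  rows=[-0.5,0,0,0,0,0,0,-1,0,0.1,0,0,0,0,-1.5,0,0.2,0,0,0,0,-2,0,0.2,0,0,0,0,-2.5,0,0.2,0,0,0,0,-3,0,0.2,0,0,0,0,-3.5,0,0.2,0,0,0,0,-4,0,0.2,0,0,0,0],
)

```text
t: 12.52
tool_pos: [0.4318, 0.2832, 0.214]
tool_rot: [[0.132, 0.991, -0.005], [0.991, -0.132, -0.002], [-0.002, -0.005, -1.0]]
contact_force: [-0.9, -5.3, -1.4]
finger_gap: 0.0322
```

```bash
python3 -c "
from h import *
rep2()"
```

```text
t12.52 stand x0.46 y-2.51 axis z58.27 | F x-0.23 y-5.39 z-1.38 torque [-1.1   0.12  0.01] gap 32.2
tilt(x,y axes z comp) [-0.12 -0.28] yaw 82.43 dz tool axes -> XS,YS: [-0.     1.    -0.005] [ 1.     0.    -0.002]
grasp pt: x-0.31 y-2.85 z58.27  -> c=8.05
```

Request:
arm_command(
  rows=[-0.5,0,0,0,0.02,0,0,-1,0,0.1,0,0.04,0,0,-1.5,0,0.1,0,0.06,0,0,-2,0,0.1,0,0.08,0,0,-2.5,0,0.1,0,0.1,0,0,-3,0,0.1,0,0.1,0,0,-3.5,0,0.1,0,0.1,0,0,-4,0,0.1,0,0.1,0,0],
)

```text
t: 13.18
tool_pos: [0.4313, 0.2792, 0.2139]
tool_rot: [[0.132, 0.991, -0.005], [0.991, -0.132, 0.0], [-0.0, -0.005, -1.0]]
contact_force: [0.6, -3.6, -0.6]
finger_gap: 0.0323
```

```bash
python3 -c "
from h import *
rep2()"
```

```text
t13.18 stand x0.50 y-6.50 axis z58.19 | F x1.02 y-3.50 z-0.64 torque [-0.74  0.03  0.03] gap 32.3
tilt(x,y axes z comp) [-0.01 -0.28] yaw 82.42 dz tool axes -> XS,YS: [-0.     1.    -0.005] [ 1.  0. -0.]
grasp pt: x-0.25 y-6.54 z58.19  -> c=4.36
```

Request:
arm_command(
  rows=[-0.3,0,0,0,0,0,0,-0.6,0,0,0,0,0,0,-0.9,0,0,0,0,0,0,-1.2,0,0,0,0,0,0],
)

```text
t: 13.52
tool_pos: [0.4312, 0.278, 0.2139]
tool_rot: [[0.132, 0.991, -0.005], [0.991, -0.132, 0.001], [-0.0, -0.005, -1.0]]
contact_force: [-0.3, -2.5, -1.5]
finger_gap: 0.0323
```

```bash
python3 -c "
from h import *
rep2()"
```

```text
t13.52 stand x0.50 y-7.66 axis z58.19 | F x0.06 y-2.49 z-1.54 torque [-0.63  0.07 -0.02] gap 32.3
tilt(x,y axes z comp) [-0.01 -0.28] yaw 82.42 dz tool axes -> XS,YS: [-0.     1.    -0.005] [ 1.  0. -0.]
grasp pt: x-0.26 y-7.68 z58.19  -> c=3.22
```

Request:
arm_command(
  rows=[-0.2,0,0,0,0,0,0,-0.4,0,0,0,0,0,0,-0.6,0,0,0,0,0,0],
)

```text
t: 13.77
tool_pos: [0.4311, 0.2777, 0.2139]
tool_rot: [[0.132, 0.991, -0.005], [0.991, -0.132, 0.001], [0.0, -0.005, -1.0]]
contact_force: [-0.5, -1.2, -1.1]
finger_gap: 0.0322
```

```bash
python3 -c "
from h import *
rep2()"
```

```text
t13.77 stand x0.46 y-8.01 axis z58.25 | F x-0.29 y-1.29 z-1.12 torque [-0.12 -0.01 -0.06] gap 32.2
tilt(x,y axes z comp) [ 0.03 -0.27] yaw 82.44 dz tool axes -> XS,YS: [-0.001  1.    -0.005] [1.    0.001 0.   ]
grasp pt: x-0.28 y-7.95 z58.25  -> c=2.95
```

The end wall is found at c = 2.95 mm, where the axial load passes to the stand. Lowering the last fraction onto the floors.

Request:
arm_command(
  rows=[-0.1,0,0.1,0,0,0,0,-0.1,0,0.2,0,0,0,0,-0.1,0,0.3,0,0,0,0,-0.1,0,0.4,0,0,0,0],
)

```text
t: 14.1
tool_pos: [0.4311, 0.2778, 0.2137]
tool_rot: [[0.132, 0.991, -0.004], [0.991, -0.132, 0.001], [0.001, -0.004, -1.0]]
contact_force: [-2.0, -2.1, 5.4]
finger_gap: 0.0326
```

```bash
python3 -c "
from h import *
rep2()
crop(env.read_camera('scene'),270,180,120,120,5,'s9.png')"
```

```text
t14.10 stand x0.48 y-7.95 axis z58.01 | F x-1.72 y-2.39 z5.38 torque [-0.42  0.24  0.01] gap 32.6
tilt(x,y axes z comp) [ 0.05 -0.26] yaw 82.44 dz tool axes -> XS,YS: [-0.001  1.    -0.004] [1.    0.001 0.001]
grasp pt: x-0.22 y-7.82 z58.01  -> c=3.08
```

View pics/s9.png

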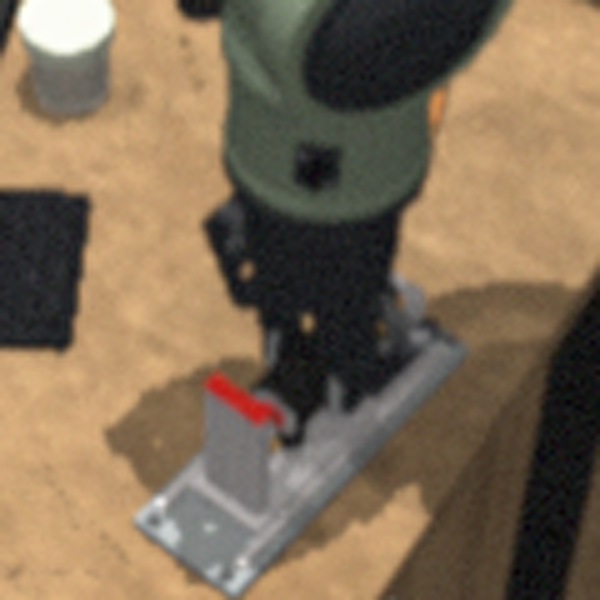

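The roller sits on both floors, with Fz 5 N at axis z = 58.0. The scene crop shows the collar at (283,410) just inside the tall cheek. I'll seat it slightly more against the wall, then open gradually.

Request:
arm_command(
  rows=[-0.15,0,-0.1,0,0,0,0,-0.3,0,-0.15,0,0,0,0,-0.3,0,-0.15,0,0,0,0],
  newtons=40,
)

```text
t: 14.4
tool_pos: [0.4311, 0.2776, 0.2138]
tool_rot: [[0.131, 0.991, -0.004], [0.991, -0.131, 0.002], [0.001, -0.004, -1.0]]
contact_force: [-1.5, -1.0, 0.6]
finger_gap: 0.0323
```

```bash
python3 -c "
from h import *
rep2()"
```

```text
t14.40 stand x0.48 y-8.16 axis z58.14 | F x-1.33 y-1.15 z0.57 torque [-0.06  0.1  -0.02] gap 32.3
tilt(x,y axes z comp) [ 0.07 -0.25] yaw 82.45 dz tool axes -> XS,YS: [-0.001  1.    -0.004] [1.    0.001 0.001]
grasp pt: x-0.22 y-7.98 z58.14  -> c=2.92
```

Request:
arm_command(
  rows=[0,0,0,0,0,0,0.37,0,0,0,0,0,0,0.39,0,0,0,0,0,0,0.41,0,0,0,0,0,0,0.44,0,0,0,0,0,0,0.5,0,0,0,0,0,0,0.6,0,0,0,0,0,0,0.7,0,0,0,0,0,0,0.7],
  newtons=20,
)

```text
t: 15.07
tool_pos: [0.4311, 0.2776, 0.2138]
tool_rot: [[0.131, 0.991, -0.004], [0.991, -0.131, 0.002], [0.001, -0.004, -1.0]]
contact_force: [0.1, -0.1, 0.2]
finger_gap: 0.0595
```

```bash
python3 -c "
from h import *
rep2()
crop(env.read_camera('scene'),270,180,120,120,5,'s10.png')"
```

```text
t15.07 stand x0.49 y-8.14 axis z58.14 | F x0.10 y-0.07 z0.18 torque [0.04 0.   0.02] gap 59.5
tilt(x,y axes z comp) [ 0.07 -0.25] yaw 82.45 dz tool axes -> XS,YS: [-0.001  1.    -0.004] [1.    0.001 0.001]
grasp pt: x-0.20 y-7.96 z58.15  -> c=2.94
```

View pics/s10.png

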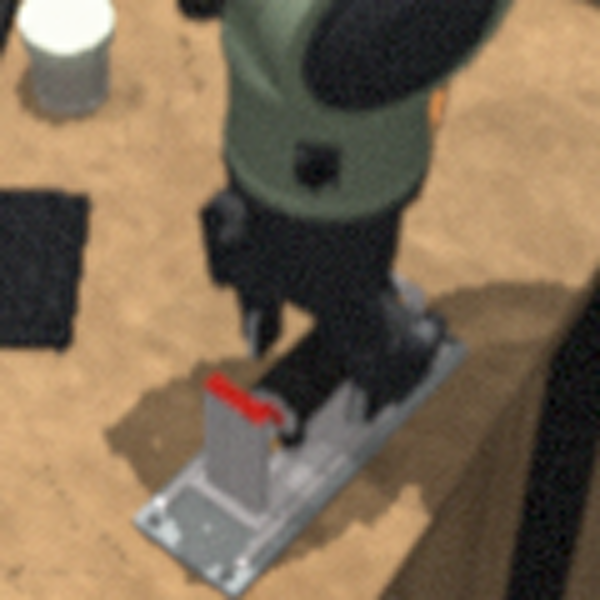

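Released. The roller stayed put and nothing touches the fingers. Rising straight up and backing away for a clear view.

Request:
arm_command(
  rows=[0,0,-3,0,0,0,0.75,0,0,-10,0,0,0,0.8,0,0,-22,0,0,0,0.8,0,0,-40,0,0,0,0.8,0,0,-65,0,0,0,0.8,0,0,-90,0,0,0,0.8,0,0,-115,0,0,0,0.8,0,0,-130,0,0,0,0.8],
)

```text
t: 15.78
tool_pos: [0.4317, 0.2775, 0.3469]
tool_rot: [[0.131, 0.991, -0.002], [0.991, -0.131, 0.003], [0.003, -0.003, -1.0]]
contact_force: [0.6, -0.2, 0.8]
finger_gap: 0.0681
```

Request:
arm_command(
  rows=[-25,0,-5,0,0,0,0.8,-55,0,-10,0,0,0,0.8,-85,0,-10,0,0,0,0.8,-115,0,-10,0,0,0,0.8,-145,0,-10,0,0,0,0.8,-175,0,-10,0,0,0,0.8,-200,0,-10,0,0,0,0.8,-220,0,-10,0,0,0,0.8],
)

```text
t: 16.45
tool_pos: [0.4022, 0.0575, 0.3569]
tool_rot: [[0.132, 0.991, -0.002], [0.991, -0.132, 0.003], [0.002, -0.002, -1.0]]
contact_force: [0.3, 0.3, 0.2]
finger_gap: 0.068
```

```bash
python3 -c "
from h import *
rep()
crop(env.read_camera('scene'),270,180,120,120,5,'s11.png');crop(env.read_camera('top'),220,190,100,75,8,'t11.png')"
```

```text
t16.45 stand x0.90 y-230.11 axis z201.19 | F x0.24 y0.35 z0.24 torque [-0.01  0.01 -0.  ] gap 68.0
tilt(x,y axes z comp) [ 0.14 -0.12] yaw 82.39 dz tool axes -> XS,YS: [ 0.     1.    -0.002] [ 1.    -0.     0.002]
```

View pics/s11.png

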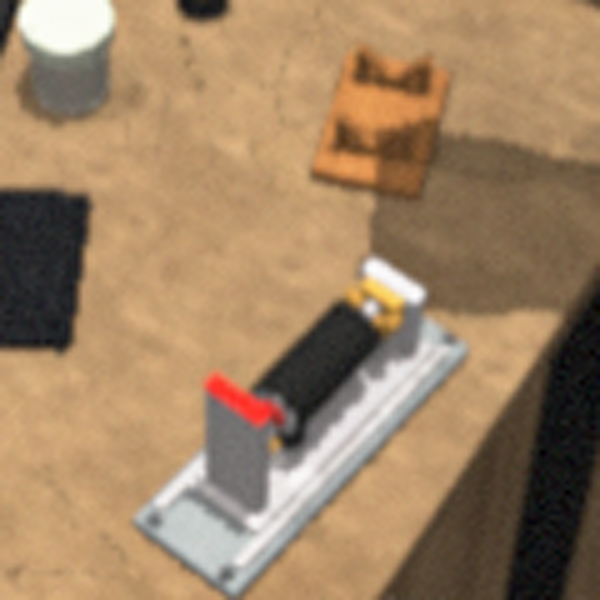

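View pics/t11.png

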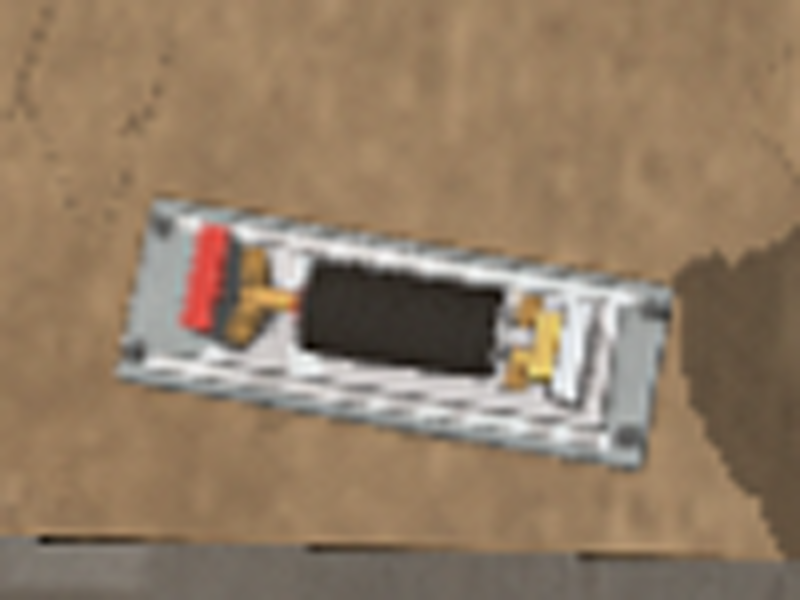

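The roller lies in both cups. In the top crop the steel pin passes under the hood at (540,340) and the brass pin sits in the slot at (262,298). One numeric check, then I hand in.

```bash
python3 - <<'E'
from h import *
im=cv2.imread("pics/t11.png"); m=(im.max(2)<70).astype(np.uint8); m=cv2.morphologyEx(m,cv2.MORPH_OPEN,np.ones((40,40),np.uint8))
k=max(cv2.findContours(m,0,1)[0],key=cv2.contourArea); b=cv2.boxPoints(cv2.minAreaRect(k))
P=np.array([plane("top",(q+.5)/8-.5+[220,190],.058) for q in b]); d=(P-CS)*1e3
print("y",(d@YS).round(1),"x",(d@XS).round(1),"mid",(d@YS).mean(),(d@XS).mean())
print(np.abs(env.get_state()['qd']).max()); env.job_done()
E
```

```text
y [ 27.7  29.  -40.  -40.9] x [-16.6  16.   17.  -15.5] mid -6.049875794717941 0.2346415596652447
3.865714970666546
the job is handed in; nothing more can be done
```

The roller is in the stand with both pins in their cups. I let go of it and handed the job in at about 16.5 s with the gripper well clear.

- **Pressing in:** I lifted the roller level from the rack and felt the sprung pin touch the tall cheek. From there I pressed it in 12.2–12.6 mm, short of the 14 mm solid limit.
- **Lowering:** I slid the roller down to axis z ≈ 58 mm with the spring held in, and felt no catch on the hood.
- **Easing back:** I moved it back in small steps until the end wall took the spring's force, with the pin still about 2.95 mm in (3 mm expected). Then I lowered it onto the cup floors, where it pressed with about 5 N at axis z = 58.0 mm.

**Last checks:**
- There was no reaction force as the fingers opened.
- The pictures show the steel pin under the hood, the brass pin in its slot, and the roller lying straight along the stand. I judged level from the axis height and both pins being in their cups.
- In the parts of both pictures I viewed, the rack and nearby things had not moved.

**Disagreement:** the final top picture puts the roller's middle at y ≈ -6.0 mm along the stand, while touch gave -8.0 mm. That 2 mm difference is within the camera calibration plus a possible grip offset, and I trust the touch reading.

The arm was still moving slightly when I handed in (fastest joint under 4°/s), touching nothing.

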